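Rotate the egg carriers in the display tray

ROBOT

A 7-joint arm with a two-finger parallel gripper is mounted at the origin on the work surface. World frame = base frame: x ahead of the robot, y to its left, z up, the work surface at z = 0. Lengths are in m, angles in rad, forces in N, time in s.
With the tool pointing down it reaches from about 0.425 to 0.925 m from the base axis. Payload 6.8 kg.
Tool frame: the origin (TCP) lies between the finger pads; the fingertips stand r.tip_extent ahead of it and the grasp point (between the pads) lies 5 mm behind it (r.tip_extent is the distance from the TCP to the fingertips, in m); y points along the fingers, x is the direction in which the jaws open and shut, and the axes are right-handed (so a half turn about y gives the same grasp; the last joint's range is limited). The gripper opens to 85 mm and grips with 20 to 120 N. Pads are 22 mm wide; open, the fingers measure 114 mm over their backs; the gripper's body (76 mm by 85 mm) begins 54 mm behind the grasp point. The pads swing forward as they close: fully open they stand 13 mm farther back than shut.
Start: joints at [1.217, 0.477, 0.022, 1.555, -0.011, 1.109, -0.083], TCP at [0.164, -0.655, 0.245] pointing down, gripper open.
Joint ranges: [-2.96, 2.96], [-0.34, 2.1], [-1.41, 1.46], [0.24, 2.44], [-1.37, 4.51], [0.17, 1.92], [-2.96, 2.96]. Speed limits (rad/s): [2.39, 2.39, 3.14, 3.14, 3.14, 3.14, 3.14].

INTERFACE

Orientations are given as a rotation vector (axis times angle).
In Python, from bench import r gives the robot as it stands.
- The arm moves only by the tool send_rows, never from a script. Its argument "plan" is a list of rows, each a list of 5 numbers: the shift along the tool's x, y, z in cm, then the turn about the tool's y in degrees, then the opening, from 0 (shut) to 1 (fully open). In form: [[dx, dy, dz, spin, grip], ...]. A call has 1 to 12 rows; each row shifts and turns the commanded pose from where the row before left it, along the tool's axes as they then stand; what a row does not reach is not made up. A row lasts 1/8 s, in which the tool goes at most 62.5 mm and 10.7 degrees, less where a joint would pass 70% of its speed; a pose out of reach is approached as far as the arm can. A call is refused whole if a number of a shift passes 6.25 or a number of a turn 10.7, either way. A call with a gripper value outside its range is refused whole. The fingers move at their own pace and stop on an object; "force" is the grip in N (left out, the last holds). Time passes only in rows, so rows that do not move let the fingers close. It gives the time, the measured TCP pose, the force and the opening at its end, in the units of the state.
- r.get_obs(): the state, without advancing time (a new reading comes with each control period).
- r.grab_frame(name): name is "side" or "top"; returns a dict with "image" (384x512x3 uint8, red, green, blue), "camera_matrix" (3x3 intrinsics, pixels), "cam_to_world" (4x4, takes a point from camera to world coordinates). Camera axes: x right, y down, z forward; pixel columns grow to the right and rows downward; lengths in m; the calibration is good to about 2 mm. A picture is of the moment at which its call begins. There is no depth.
- r.hand_in(): hands the job in, once; it reports no verdict.
Trained networks look in the newest picture that a camera, given by its name, has taken for a name from the list of things; names that differ only in an ending like _2 or _b are one class to them, and where a whole thing is asked for, a point or a joint stands for the part that bears it (a point fixed in the world has none). Each returns a list of dicts, best first, with "p" (0 to 1); they miss things now and then, are a little off and sometimes report something else, mostly with a low value. They report only what shows in the picture. A call takes as long as a camera call.
- r.recognise(camera, target): "rect" ([left, top, right, bottom] in pixels, round what is visible of it).
The state is a dict: "clock": time; "joints": joint angles; "qvel": joint speeds; "tau": joint torques, N m; "tcp_pos": TCP position; "orientation": TCP orientation; "contact_force": force on the tool from outside, world axes, zero at the start; "moment": the same for the moment, N m; "grip_width": finger opening in m.
Only numpy, scipy, OpenCV 4.12 (cv2) and the standard library are available. Lean on these libraries where they do the work, as an engineer would, in place of code of your own. Each camera call takes 0.05 s, during which the arm holds its last target.

TASK

Rotate the egg stock in the green display tray: slide the carrier with the red knob into the empty place with the white paper disc, centred over the disc, and then slide the carrier with the blue knob straight into the middle of the place that the red one has left. Move one carrier at a time, keep it flat on the tray floor without lifting or tipping it, let both go, and leave the carrier with the black knob where it is.

Things in the scene. Friction and masses are not known exactly. Their poses are not given: they have to be found in the camera images.
- red_knob (a point): Centre of the red knob (26 x 26 mm, 36 tall, on a thin post) of a yellow egg carrier in the tray: 96 x 96 mm in plan, four brown eggs with tops 60 mm above its underside, about 0.35 kg. Knob centre 88 mm above the underside, free all round; the knob's bottom is 10 mm above the eggs. z up, x and y square to knob and carrier sides. It starts next to the empty place, not diagonally.
- blue_knob (a point): Centre of the blue knob of a second carrier of the same build and axes as the red-knobbed one. It starts diagonally across from the empty place, next to the red one.
- black_knob (a point): Centre of the black knob of a third carrier of the same build, also next to the empty place; it stays where it is. (A fourth carrier, with a green knob, stands outside the tray and is not needed.)
- spot_mid (a point): Centre of a white paper disc, 80 mm across, flat on the tray floor in the middle of the empty place. z up, x and y along the tray's sides. The green tray is fixed, 220 mm square inside, floor 6 mm and rim 30 mm above the counter; its four places form a square, 105 mm from middle to middle, no walls between, smooth floor (friction about 0.25), about 9 mm of play round each carrier.

How it is judged:
On the way, in this order (a step that is already met when the one before it is completed fails the run):
1. the red-knobbed carrier is over the disc while the blue-knobbed one is still in its own place (horizontal distance between red_knob and spot_mid below 0.016 m and distance of blue_knob from where it was at the start of the episode below 0.03 m), for 0.2 s.
2. the blue-knobbed carrier is in the place that the red one left (horizontal distance between red_knob and spot_mid below 0.016 m and horizontal distance between blue_knob and spot_mid between 0.087 and 0.123 m and horizontal distance between blue_knob and black_knob above 0.128 m), for 0.2 s.
At the end, for the whole second after the job is handed in: Red knob within 16 mm of the disc's middle from above; blue knob 87 to 123 mm from the disc's middle and over 128 mm from the black knob (the place red left); black knob within 18 mm of its start; red and blue upright (0.1 rad) on the tray floor (knob centres below z = 100 mm) (all of step 2 and distance of black_knob from where it was at the start of the episode below 0.018 m and height (world z) of each of red_knob, blue_knob below 0.1 m and angle between each of red_knob, blue_knob's own z axis and vertical below 0.1 rad); the robot touches nothing.
It fails at once if a carrier is lifted more than about 15 mm off the tray floor (height (world z) of any of red_knob, blue_knob, black_knob above 0.109 m).
It fails at once if a carrier is tipped by more than 0.35 rad (angle between any of red_knob, blue_knob, black_knob's own z axis and vertical above 0.35 rad).
It fails at once if the black-knobbed carrier is pushed out of its place (distance of black_knob from where it was at the start of the episode above 0.03 m).
It also fails if it takes over 37 s, if anything falls off the work surface, if the arm or the gripper's body presses on something with over 40 N, if the wrist force passes 120 N, or if a joint passes its speed limit or range.

## Working session

There is one attempt and no reset: what is moved stays moved. The work goes in short steps, Python scripts to look and compute and a tool call to move; the robot and the scene stay as the last step left them, time stands still between calls to the robot, and variables do not carry over. Pictures are saved under pics/ and viewed, and the job is handed in when it is done.

Besides the shell and the picture viewer there is one more tool, called by a JSON object that holds its "api" and its "payload", one argument or row to a line. send_rows: Moves the arm, as the interface text tells. Its arguments: {"type":"object","properties":{"plan":{"type":"array","items":{"type":"array","items":{"type":"number"}}},"force":{"type":"number"}},"required":["plan"]}

```bash
ls; mkdir -p pics; python3 - <<'E'
from bench import r
import cv2
o=r.get_obs()
for k,v in o.items(): print(k,v)
print(r.tip_extent)
for n in ("top","side"):
    f=r.grab_frame(n)
    cv2.imwrite(f"pics/{n}0.png",f["image"][:,:,::-1])
    print(n,f["camera_matrix"],f["cam_to_world"])
    for t in ("red_knob","blue_knob","black_knob","spot_mid"):
        print(t,[(x["p"],x["rect"]) for x in r.recognise(n,t)][:3])
E
```

```text
pics
clock 0.0
joints [ 1.21692979  0.47777627  0.02233476  1.55646421 -0.01147142  1.1093305
 -0.08309099]
qvel [ 9.91759247e-05  1.64910767e-04  2.04546944e-03 -1.67736811e-03
  1.50478235e-03  1.15773763e-03 -7.03788172e-04]
tau [ 7.30100764e-04 -5.96436274e+01  1.60831690e+00 -2.81185913e+01
  1.24618207e-02  9.42971790e-03 -5.51646302e-07]
tcp_pos [ 0.16406705 -0.65415718  0.24433622]
orientation [-1.31446453  1.02736915 -1.02478013]
contact_force [-0.36573646  1.36524851 -0.57093612]
moment [ 0.02355412  0.03680846 -0.02827904]
grip_width 0.08527705658887634
0.014
top [[425.85790041   0.         255.38492895]
 [  0.         425.85790041 193.32550828]
 [  0.           0.           1.        ]] [[ 7.73391069e-04 -9.89313969e-01  1.45798743e-01  4.71691049e-01]
 [-9.99980592e-01  1.36214850e-04  6.22869097e-03  4.85344508e-02]
 [-6.18199094e-03 -1.45800730e-01 -9.89294663e-01  7.72202771e-01]
 [ 0.00000000e+00  0.00000000e+00  0.00000000e+00  1.00000000e+00]]
red_knob [(0.79, [300.2, 142.4, 361.3, 202.6])]
blue_knob [(0.78, [297.6, 204.8, 358.8, 260.3])]
black_knob [(0.62, [236.3, 196.9, 294.4, 259.8])]
spot_mid [(0.59, [247.6, 154.0, 290.1, 192.7]), (0.3, [293.0, 204.5, 359.1, 263.8])]
side [[422.24629915   0.         249.7162905 ]
 [  0.         422.24629915 188.24286463]
 [  0.           0.           1.        ]] [[-0.67946413 -0.508793    0.52863803  0.2322785 ]
 [-0.73370657  0.47292    -0.4878743   0.37110982]
 [-0.00177647 -0.71935829 -0.69463695  0.54581814]
 [ 0.          0.          0.          1.        ]]
red_knob [(0.84, [254.5, 126.1, 321.2, 193.6])]
blue_knob [(0.93, [295.7, 154.8, 367.3, 236.7]), (0.71, [222.9, 187.2, 267.5, 221.4])]
black_knob [(0.94, [243.2, 184.6, 327.8, 270.4])]
spot_mid [(0.69, [224.3, 185.6, 269.9, 220.1])]
```

View pics/top0.png

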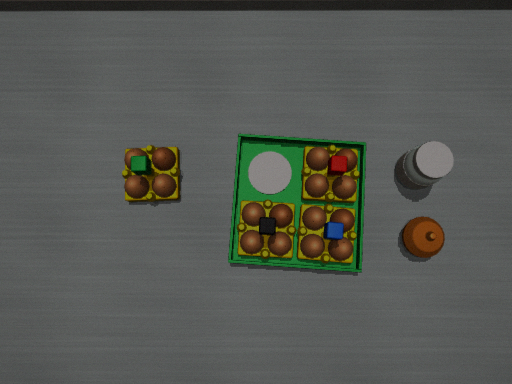

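View pics/side0.png

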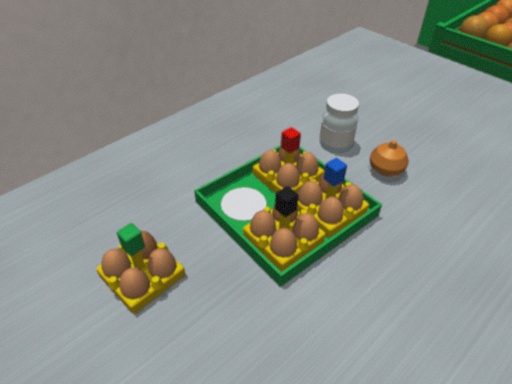

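The top view has image right = −y and up = +x. The disc is at about (270,173), red at (339,165), blue at (335,231) and black at (267,226). The tray is yawed a few degrees. The networks' boxes cover whole carriers and agree with this. Next I'll localise the knobs by colour.

```bash
cat > h.py <<'E'
from bench import r
import cv2, numpy as np
from scipy.optimize import least_squares
def frame(n,save=None):
    f=r.grab_frame(n)
    if save: cv2.imwrite(f"pics/{save}.png",cv2.resize(f["image"][:,:,::-1],None,fx=1.5,fy=1.5))
    return f
def proj(f,P):
    T=np.linalg.inv(f["cam_to_world"]);q=(np.atleast_2d(P)@T[:3,:3].T+T[:3,3])@f["camera_matrix"].T
    return q[:,:2]/q[:,2:]
def back(f,uv,z):
    d=f["cam_to_world"][:3,:3]@np.linalg.solve(f["camera_matrix"],[uv[0],uv[1],1]);o=f["cam_to_world"][:3,3]
    return o+d*(z-o[2])/d[2]
def mask(img,c):
    h=cv2.cvtColor(img,cv2.COLOR_RGB2HSV).astype(int);H,S,V=h[...,0],h[...,1],h[...,2]
    m={"red":((H<6)|(H>174))&(S>180)&(V>60),"blue":(H>105)&(H<125)&(S>150)&(V>50),"black":V<45,
       "white":(S<40)&(V>125),"green":(H>50)&(H<80)&(S>150)&(V>40)}[c]
    return m.astype(np.uint8)
def blob(img,c,near,rad=30):
    m=mask(img,c);n,l,s,ce=cv2.connectedComponentsWithStats(m)
    k=[i for i in range(1,n) if np.hypot(*(ce[i]-near))<rad]
    k=max(k,key=lambda i:s[i,4]); return (l==k).astype(np.uint8),ce[k],s[k]
def hullmask(f,P):
    im=np.zeros((384*4,512*4),np.uint8);uv=(proj(f,P)+.5)*4
    cv2.fillConvexPoly(im,cv2.convexHull(np.round(uv).astype(np.int32)),255)
    return cv2.resize(im,(512,384),interpolation=cv2.INTER_AREA)/255.
C=np.array([[a,b,c] for a in(-13,13) for b in(-13,13) for c in(-18,18)])/1000
def box(x,y,yaw,z=.094):
    R=np.array([[np.cos(yaw),-np.sin(yaw),0],[np.sin(yaw),np.cos(yaw),0],[0,0,1]]);return C@R.T+[x,y,z]
def rect(m): 
    c=max(cv2.findContours(m,cv2.RETR_EXTERNAL,cv2.CHAIN_APPROX_NONE)[0],key=len);return cv2.minAreaRect(c)
E
python3 - <<'E'
from h import *
F={n:frame(n) for n in("top","side")}
print(r.get_obs()["clock"])
near={"top":dict(red=(339,165),blue=(335,231),black=(267,226),white=(270,173)),"side":dict(red=(290,140),blue=(335,172),black=(287,202),white=(243,204))}
for c in("red","blue","black","white"):
    for n in F:
        m,ce,s=blob(F[n]["image"],c,near[n][c],15)
        x0,y0,w,h,a=s
        print(c,n,ce,s,"back", back(F[n],ce,.006 if c=="white" else .094))
# tray outline
f=F["top"]; m=mask(f["image"],"green"); m[:,:225]=0
n,l,s,ce=cv2.connectedComponentsWithStats(m); k=1+np.argmax(s[1:,4]); 
rc=cv2.minAreaRect(np.argwhere(l==k)[:,::-1].astype(np.float32)); print(rc)
b=cv2.boxPoints(rc); P=np.array([back(f,p,.03) for p in b]); print(P, P.mean(0))
for i in range(4): d=P[(i+1)%4]-P[i]; print(np.hypot(*d[:2]),np.degrees(np.arctan2(d[1],d[0])))
# knob close-ups
cv2.imwrite("pics/z0.png",cv2.resize(f["image"][130:275,225:375,::-1],None,fx=4,fy=4,interpolation=cv2.INTER_CUBIC))
E
```

```text
0.6
red top [338.56680162 163.15384615] [331 155  16  17 247] back [ 0.62117515 -0.08231141  0.094     ]
red side [290.28746177 139.54740061] [282 128  18  24 327] back [ 0.61776989 -0.08149363  0.094     ]
blue top [334.71538462 230.02307692] [327 222  17  17 260] back [ 0.5127279  -0.07320258  0.094     ]
blue side [334.75714286 171.29285714] [325 158  21  28 420] back [ 0.51187962 -0.07291471  0.094     ]
black top [267.5625     226.48011364] [255 216  31  31 352] back [0.51831246 0.03338533 0.094     ]
black side [286.14775161 201.31691649] [275 187  23  29 467] back [0.51850534 0.03304159 0.094     ]
white top [269.40870185 172.19329529] [ 249  152   42   42 1402] back [0.62373345 0.02770114 0.006     ]
white side [246.40068117 194.29092588] [     0      0    512    384 166771] back [0.63560336 0.00710508 0.006     ]
((298.7402648925781, 202.51658630371094), (133.23526000976562, 129.65756225585938), 3.945185899734497)
[[ 0.46054809  0.10055773  0.03      ]
 [ 0.69034419  0.08684454  0.03      ]
 [ 0.67315448 -0.15130525  0.03      ]
 [ 0.44524859 -0.12732731  0.03      ]] [ 0.56732384 -0.02280757  0.03      ]
0.23020490859524928 -3.4151010226302794
0.23876936294025622 -94.12846459341945
0.22916377741478436 173.9940157706166
0.2283980366191582 86.15910063206717
```

View pics/z0.png

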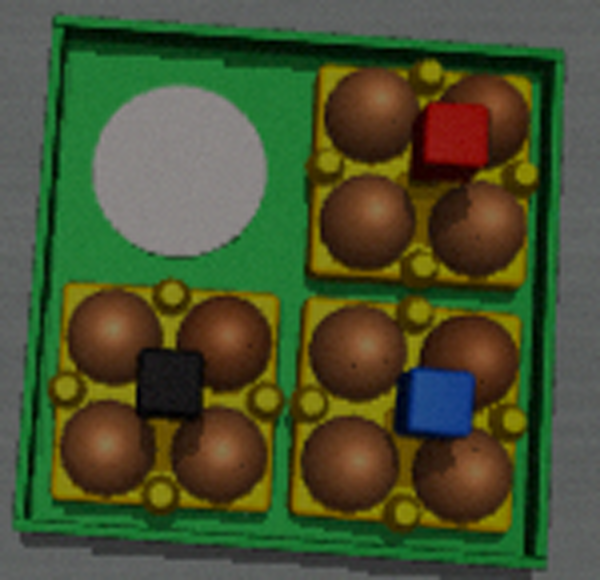

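```bash
python3 - <<'E'
from h import *
from scipy.spatial.transform import Rotation as R
o=r.get_obs();M=R.from_rotvec(o["orientation"]).as_matrix();print(M.round(3),o["tcp_pos"])
print("jaw yaw",np.degrees(np.arctan2(M[1,0],M[0,0])))
d=np.array([.6195,-.0815,.22])-o["tcp_pos"]; print(d, M.T@d*100)
# fit knob pose by silhouettes
F={n:frame(n) for n in("top","side")}
near={"top":dict(red=(339,165),blue=(335,231),black=(267,226)),"side":dict(red=(290,140),blue=(335,172),black=(287,202))}
def loose(img,c):
    i=img.astype(int);a,b,g=i[...,0],i[...,2],i[...,1]
    if c=="red": return ((a>45)&(a>3*g)&(a>3*b))
    if c=="blue": return ((b>40)&(b>1.5*a)&(b>1.2*g))
for c in("red","blue"):
  pts={}
  for n in F:
    m=loose(F[n]["image"],c); y,x=np.mgrid[:384,:512]; m&=np.hypot(x-near[n][c][0],y-near[n][c][1])<22
    pts[n]=cv2.GaussianBlur(m.astype(float),(0,0),1); print(c,n,m.sum())
  for use in(("top",),("side",),("top","side")):
    def res(p): return np.concatenate([(cv2.GaussianBlur(hullmask(F[n],box(p[0],p[1],p[2])),(0,0),1)-pts[n]).ravel() for n in use])
    best=min((least_squares(res,[.6195 if c=="red" else .5125,-.08 if c=="red" else -.073,y0],diff_step=2e-2,x_scale=[.01,.01,.1]) for y0 in(-.1,-.05)),key=lambda s:s.cost)
    print(c,use,best.x[:2].round(4),np.degrees(best.x[2]).round(1),best.cost)
E
```

```text
[[ 0.243  0.     0.97 ]
 [-0.97   0.     0.243]
 [-0.    -1.     0.   ]] [ 0.1642555  -0.65472068  0.24529517]
jaw yaw -75.92009834991006
[ 0.4552445   0.57322068 -0.02529517] [-44.52497742   2.53176535  58.10172164]
red top 249
red side 334
red ('top',) [ 0.6203 -0.0806] -3.2 40.387842863721616
red ('side',) [ 0.6195 -0.08  ] -2.9 41.57014241434617
red ('top', 'side') [ 0.6195 -0.08  ] -5.7 83.57922234205246
blue top 271
blue side 465
blue ('top',) [ 0.513  -0.0731] -2.9 20.551452803284697
blue ('side',) [ 0.5125 -0.073 ] -2.9 18.05715617180165
blue ('top', 'side') [ 0.5125 -0.073 ] -2.9 39.26333866711401
```

{"api": "send_rows", "payload": {
  "plan": [
    [-2,0,2,8.8,1],
    [-2,0,2,8.8,1],
    [-4.3,0,2.9,0,1],
    [-4.3,0,2.9,0,1],
    [-4.3,0,2.9,0,1],
    [-4.3,0,2.9,0,1],
    [-4.3,0,2.9,0,1],
    [-4.3,0,2.9,0,1],
    [-4.3,0,2.9,0,1],
    [-4.3,0,2.9,0,1],
    [-4.3,0,2.9,0,1],
    [-4.3,0,2.9,0,1]
  ],
  "force": 40
}}

```text
clock: 2.2
tcp_pos: [0.5137, -0.1961, 0.2457]
orientation: [-1.179, 1.254, -1.255]
contact_force: [0.3, 0.7, -0.2]
grip_width: 0.0855
```

```bash
cat >> h.py <<'E'
from scipy.spatial.transform import Rotation as Rn
def st(t=None):
    o=r.get_obs();M=Rn.from_rotvec(o["orientation"]).as_matrix()
    print("t",round(o["clock"],2),"tcp",o["tcp_pos"].round(4),"yaw",np.degrees(np.arctan2(M[1,0],M[0,0])).round(2),"F",o["contact_force"].round(1),"w",round(o["grip_width"],4))
    if t is not None: print("shift cm",(M.T@(np.array(t)-o["tcp_pos"])*100).round(2))
E
python3 -c "
from h import *
st([.620,-.081,.2])"
```

```text
t 2.2 tcp [ 0.5137 -0.1961  0.2457] yaw -93.53 F [ 0.3  0.7 -0.2] w 0.0855
shift cm [-12.14   4.57   9.9 ]
```

{"api": "send_rows", "payload": {
  "plan": [
    [-4,0,3.3,0,1],
    [-4,0,3.3,0,1],
    [-4,0,3.3,0,1],
    [0,3,0,0,1],
    [0,0,0,0,1],
    [0,0,0,0,1]
  ]
}}

```text
clock: 2.95
tcp_pos: [0.6188, -0.0846, 0.2161]
orientation: [-1.179, 1.255, -1.256]
contact_force: [0.2, 0.2, 0.8]
grip_width: 0.0855
```

```bash
python3 -c "
from h import *
st([.620,-.081,.091])
f=frame('top','t1');f=frame('side','s1')"
```

```text
t 2.95 tcp [ 0.6188 -0.0846  0.2161] yaw -93.6 F [0.2 0.2 0.8] w 0.0855
shift cm [-0.37 12.51  0.09]
```

View pics/s1.png

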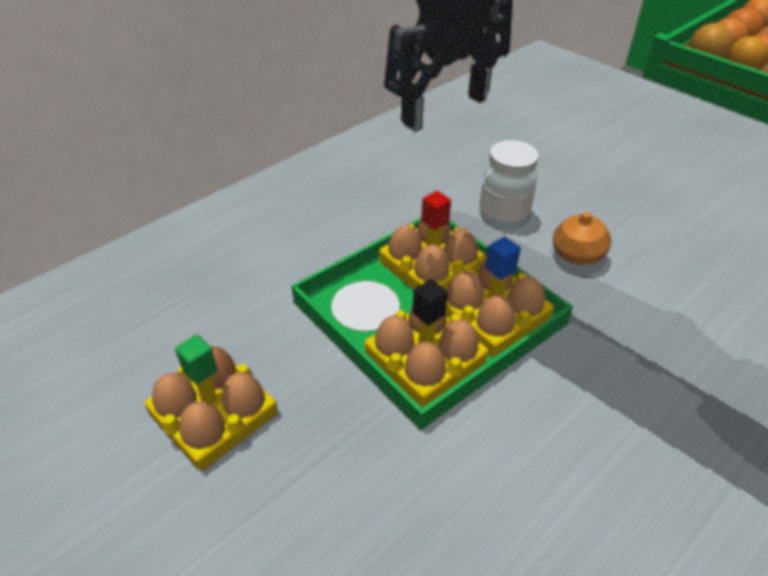

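The side view shows the open fingers well above the red knob (435,210), with the jaws lined up across y. I'll descend and then close.

{"api": "send_rows", "payload": {
  "plan": [
    [-0.4,4,0.1,0,1],
    [0,4,0,0,1],
    [0,3,0,0,1],
    [0,1.3,0,0,1],
    [0,0,0,0,1],
    [0,0,0,0,1]
  ]
}}

```text
clock: 3.8
tcp_pos: [0.6213, -0.0798, 0.094]
orientation: [-1.177, 1.252, -1.256]
contact_force: [-0.1, 1.1, -0.2]
grip_width: 0.0859
```

```bash
python3 -c "
from h import *
st([.620,-.081,.091])
f=frame('top','t2');f=frame('side','s2')"
```

```text
t 3.8 tcp [ 0.6213 -0.0798  0.094 ] yaw -93.53 F [-0.1  1.1 -0.2] w 0.0859
shift cm [ 0.12  0.3  -0.12]
```

View pics/s2.png

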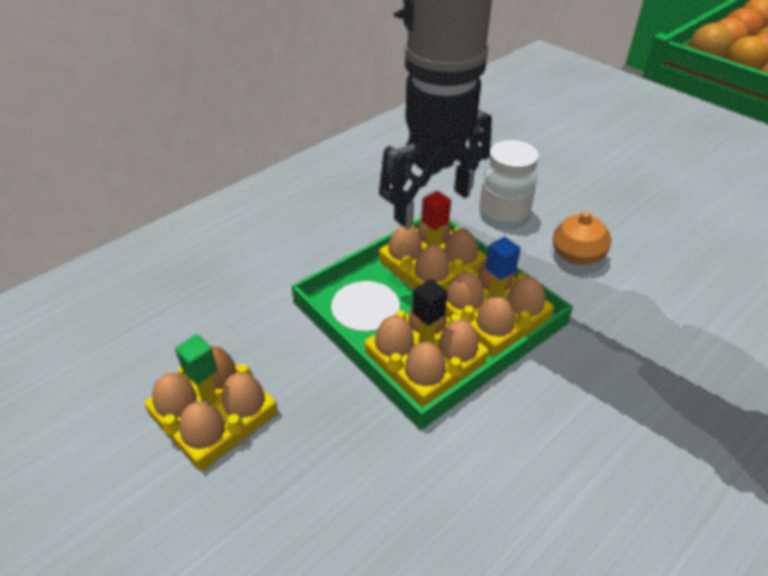

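View pics/t2.png

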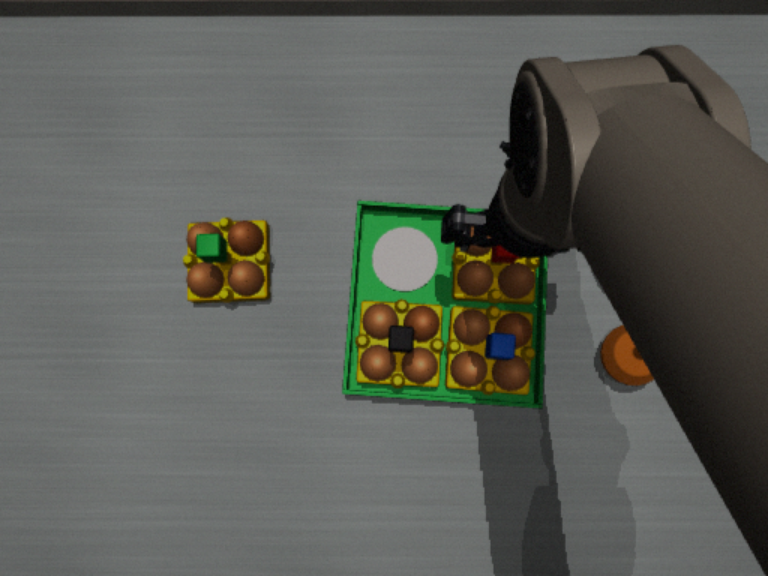

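The red knob is between the open fingers in both views: side (435,210), and partly visible in top at (503,253). The tips are clear of the eggs, so I'll close.

{"api": "send_rows", "payload": {
  "plan": [
    [0,0.2,0,0,0.6],
    [0,0,0,0,0.4],
    [0,0,0,0,0],
    [0,0,0,0,0],
    [0,0,0,0,0],
    [0,0,0,0,0]
  ],
  "force": 40
}}

```text
clock: 4.65
tcp_pos: [0.6202, -0.0798, 0.0904]
orientation: [-1.179, 1.254, -1.255]
contact_force: [-0.3, 0.3, 1.4]
grip_width: 0.0258
```

```bash
python3 -c "
from h import *
st([.6237,.0277,.091])
f=frame('side','s3')"
```

```text
t 4.65 tcp [ 0.6202 -0.0798  0.0904] yaw -93.52 F [-0.3  0.3  1.4] w 0.0258
shift cm [-10.75  -0.06  -0.31]
```

View pics/s3.png

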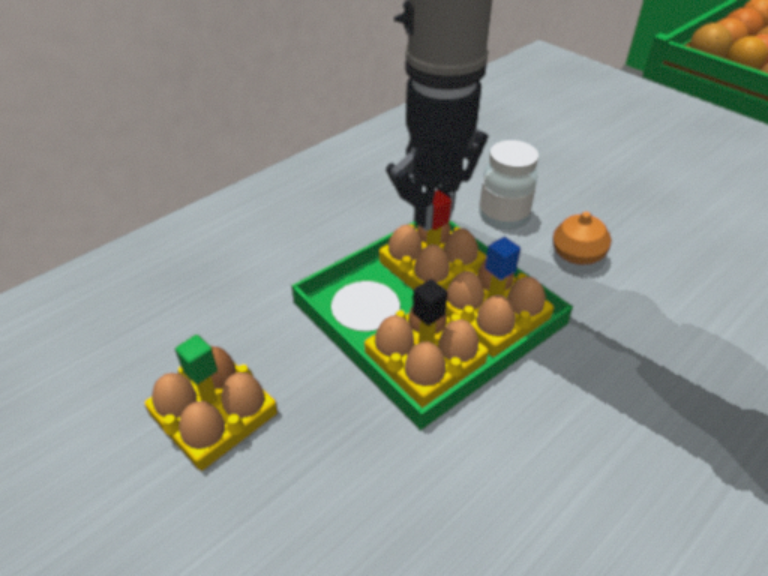

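{"api": "send_rows", "payload": {
  "plan": [
    [-0.5,0,0,0,0],
    [-1.2,0,0,0,0],
    [-1.2,0,0,0,0],
    [-1.2,0,-0.1,0,0],
    [-1.2,0,0,0,0],
    [-1.2,0,-0.1,0,0]
  ]
}}

```text
clock: 5.45
tcp_pos: [0.6222, -0.0137, 0.0904]
orientation: [-1.179, 1.254, -1.254]
contact_force: [0.2, -1.8, 2.7]
grip_width: 0.0257
```

```bash
python3 -c "
from h import *
st([.6237,.0277,.091])
f=frame('side','s4')"
```

```text
t 5.45 tcp [ 0.6222 -0.0137  0.0904] yaw -93.5 F [ 0.2 -1.8  2.7] w 0.0257
shift cm [-4.14 -0.06 -0.11]
```

View pics/s4.png

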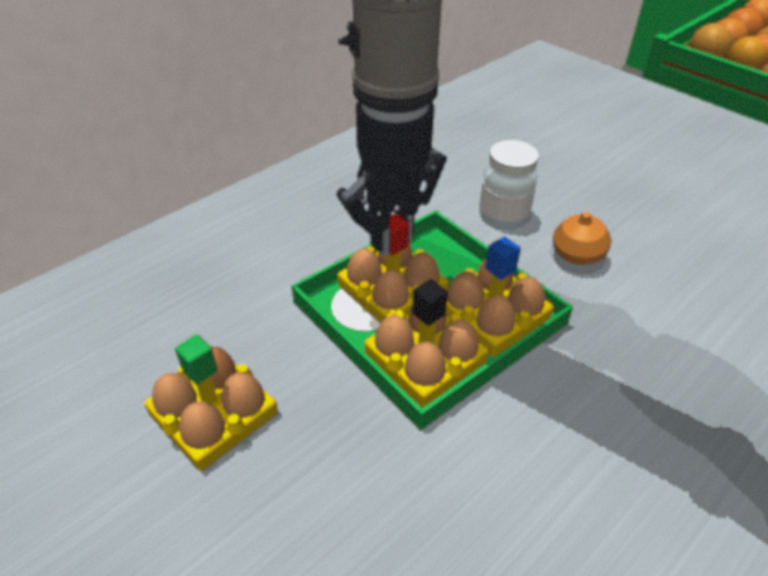

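Red is sliding flat: the carrier is at about (390,275) and partly covers the disc, with low forces. I'll finish the slide.

{"api": "send_rows", "payload": {
  "plan": [
    [-1.0,0,0,0,0],
    [-1.0,0,-0.1,0,0],
    [-1.0,0,0,0,0],
    [-0.9,0,0,0,0],
    [-0.1,0,0,0,0],
    [0,0,0,0,0],
    [0,0,0,0,0]
  ]
}}

```text
clock: 6.38
tcp_pos: [0.6237, 0.0259, 0.0904]
orientation: [-1.179, 1.254, -1.254]
contact_force: [0.1, 2.3, 3.6]
grip_width: 0.0252
```

```bash
python3 -c "
from h import *
st([.6237,.0277,.091])
f=frame('side','s5');f=frame('top','t5')"
```

```text
t 6.38 tcp [0.6237 0.0259 0.0904] yaw -93.5 F [0.1 2.3 3.6] w 0.0252
shift cm [-0.18 -0.06 -0.01]
```

View pics/s5.png

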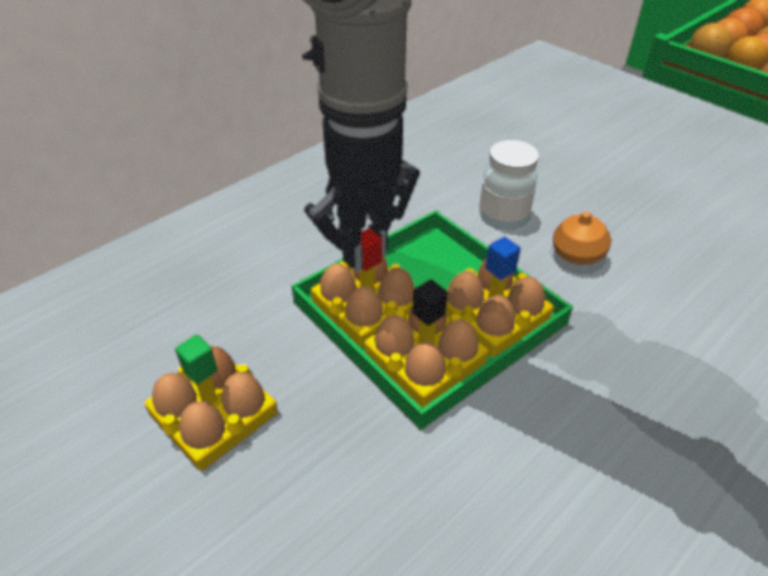

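View pics/t5.png

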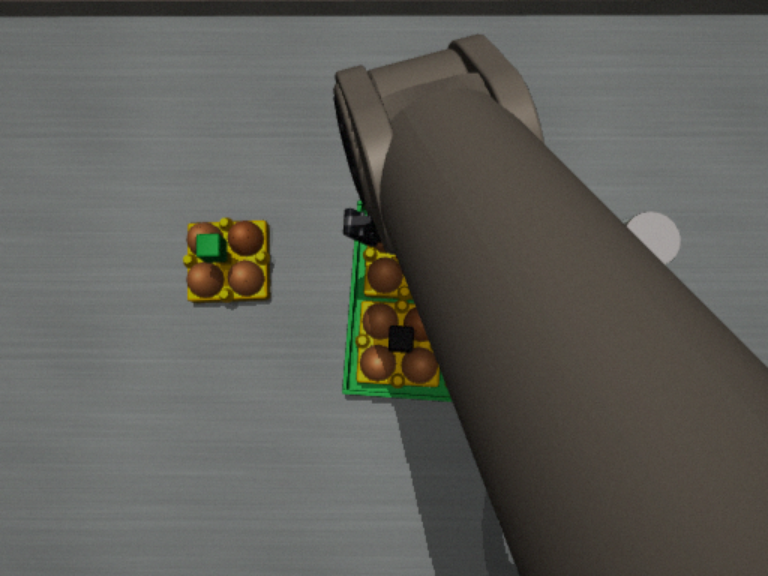

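Both views show red in the disc's place, with the carrier flat (side about (365,300), disc fully hidden) and black unmoved. I'll release and rise.

{"api": "send_rows", "payload": {
  "plan": [
    [0,0,0,0,0.5],
    [0,0,0,0,1],
    [0,0,0,0,1],
    [0,0,0,0,1],
    [0,-3,0,0,1],
    [0,-4,0,0,1],
    [0,-4,0,0,1],
    [4.5,0,-4,0,1],
    [4.5,0,-4,0,1]
  ]
}}

```text
clock: 7.6
tcp_pos: [0.5376, -0.0604, 0.2008]
orientation: [-1.179, 1.252, -1.254]
contact_force: [0.1, -0.5, 0.5]
grip_width: 0.0852
```

```bash
python3 -c "
from h import *
st([.5125,-.073,.091])
F={n:frame(n,n[0]+'6') for n in('top','side')}
near={'top':dict(red=(270,163),blue=(335,231),black=(267,226)),'side':dict(red=(246,165),blue=(335,172),black=(287,202))}
for c in near['top']:
  for n in F:
    try:
      m,ce,s=blob(F[n]['image'],c,near[n][c],20); print(c,n,ce.round(1),s,back(F[n],ce,.094).round(4))
    except Exception as e: print(c,n,e)
"
```

```text
t 7.6 tcp [ 0.5376 -0.0604  0.2008] yaw -93.45 F [ 0.1 -0.5  0.5] w 0.0852
shift cm [ 1.41 10.98 -2.44]
red top [272.2 161.1] [264 153  17  17 250] [0.6247 0.0255 0.094 ]
red side [244.4 165.7] [235 153  20  27 387] [0.6208 0.0242 0.094 ]
blue top [334.5 230.1] [327 222  17  17 250] [ 0.5126 -0.0728  0.094 ]
blue side [334.6 171.4] [325 158  21  28 412] [ 0.5118 -0.0725  0.094 ]
black top [266.9 225.6] [259 217  17  19 288] [0.5197 0.0345 0.094 ]
black side [286.  201.5] [276 188  22  28 439] [0.5183 0.0335 0.094 ]
```

View pics/s6.png

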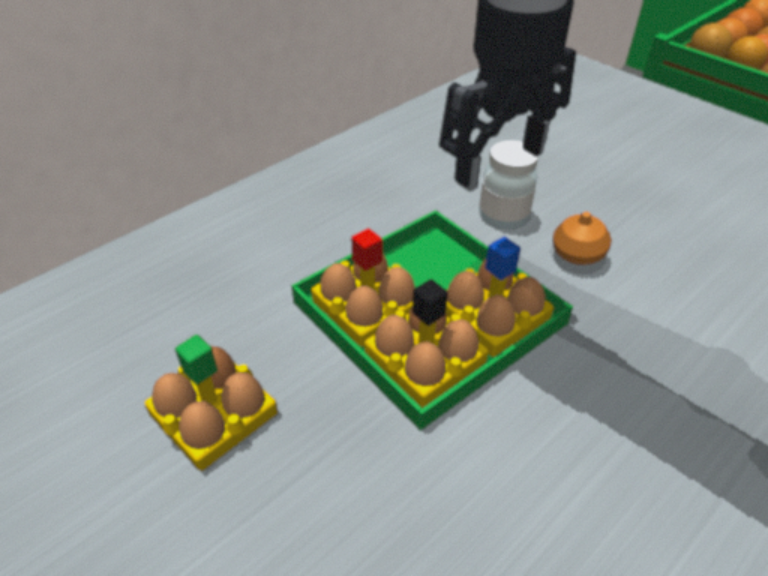

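View pics/t6.png

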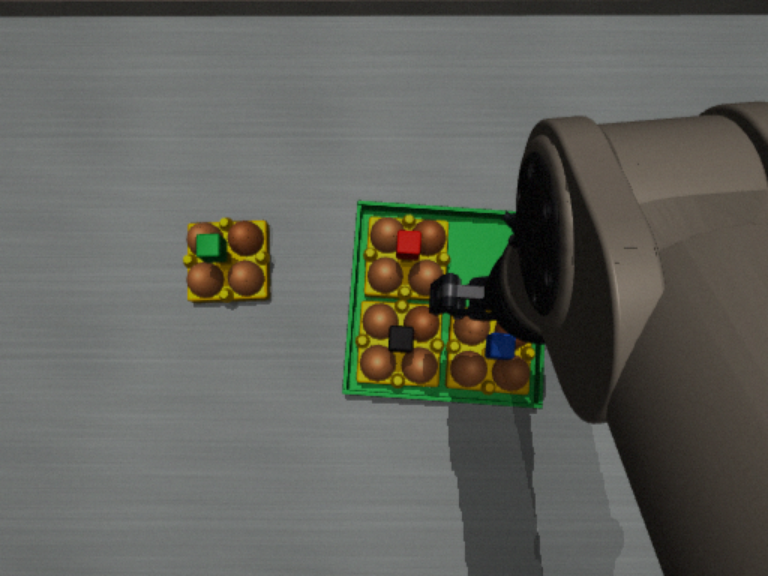

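Red stands upright over the disc, at about (.6235, .0255) against the disc at (.6237, .0277). Blue and black haven't moved. Blue is next.

{"api": "send_rows", "payload": {
  "plan": [
    [1.4,0,-2.4,0,1],
    [0,0,0,0,1],
    [0,4,0,0,1],
    [0,4,0,0,1],
    [0,2,0,0,1],
    [0,0,0,0,1],
    [0,0,0,0,1]
  ]
}}

```text
clock: 8.57
tcp_pos: [0.5146, -0.0716, 0.1011]
orientation: [-1.178, 1.253, -1.255]
contact_force: [-0.3, 0.4, 0.5]
grip_width: 0.0855
```

```bash
python3 -c "
from h import *
st([.5125,-.073,.091])
f=frame('side','s7')"
```

```text
t 8.57 tcp [ 0.5146 -0.0716  0.1011] yaw -93.49 F [-0.3  0.4  0.5] w 0.0855
shift cm [ 0.15  1.01 -0.2 ]
```

View pics/s7.png

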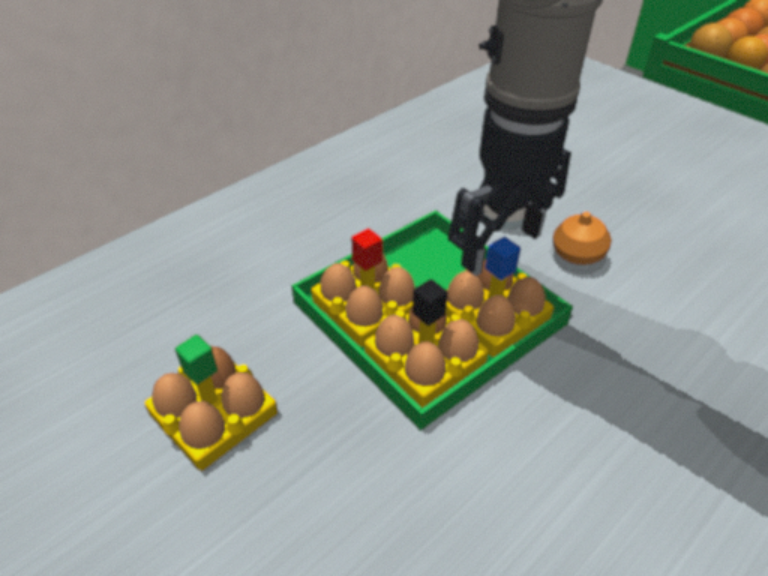

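The blue knob (503,257) is between the open fingers. I'll make the last 1 cm of descent and close.

{"api": "send_rows", "payload": {
  "plan": [
    [0.1,0.9,-0.2,0,1],
    [0,0,0,0,1],
    [0,0,0,0,0.5],
    [0,0,0,0,0],
    [0,0,0,0,0],
    [0,0,0,0,0],
    [0,0,0,0,0]
  ]
}}

```text
clock: 9.5
tcp_pos: [0.5117, -0.0729, 0.0915]
orientation: [-1.179, 1.254, -1.255]
contact_force: [0.7, -0.1, 3.1]
grip_width: 0.0256
```

```bash
python3 -c "
from h import *
st([.6185,-.079,.091])
f=frame('side','s8')"
```

```text
t 9.5 tcp [ 0.5117 -0.0729  0.0915] yaw -93.52 F [ 0.7 -0.1  3.1] w 0.0256
shift cm [-0.05  0.06 10.7 ]
```

View pics/s8.png

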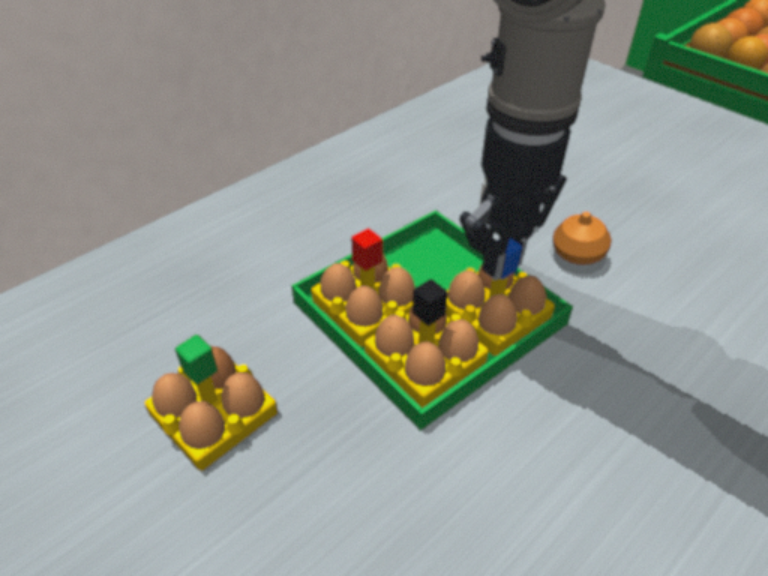

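Blue is held (25.6 mm opening, knob at (512,258)). I'll slide it along tool z.

{"api": "send_rows", "payload": {
  "plan": [
    [0,0,0.5,0,0],
    [0,0,1.2,0,0],
    [0,0,1.2,0,0],
    [0,0,1.2,0,0],
    [0,0,1.2,0,0],
    [0,0,1.2,0,0]
  ]
}}

```text
clock: 10.3
tcp_pos: [0.5765, -0.077, 0.0916]
orientation: [-1.18, 1.255, -1.254]
contact_force: [-2.4, 0.7, 6.1]
grip_width: 0.0253
```

```bash
python3 -c "
from h import *
st([.618,-.079,.091])
f=frame('side','s9')"
```

```text
t 10.3 tcp [ 0.5765 -0.077   0.0916] yaw -93.52 F [-2.4  0.7  6.1] w 0.0253
shift cm [-0.06  0.05  4.15]
```

View pics/s9.png

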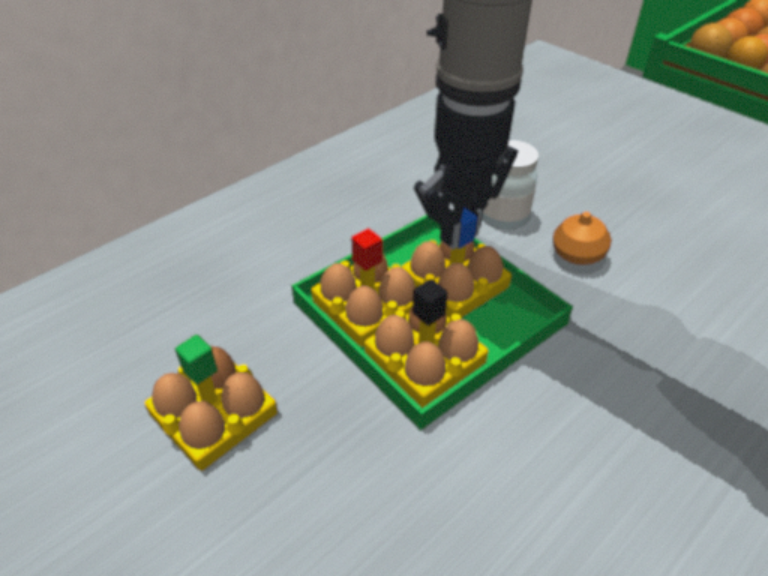

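Blue is about 60% of the way across and flat, with red (367,250) and black (430,300) unmoved. The reaction is only −2.4 N along the slide, so I'll finish it.

{"api": "send_rows", "payload": {
  "plan": [
    [0,0,1.1,0,0],
    [0,0,1.1,0,0],
    [0,0,1.0,0,0],
    [0,0,0.6,0,0],
    [0,0,0,0,0],
    [0,0,0,0,0]
  ]
}}

```text
clock: 11.1
tcp_pos: [0.6148, -0.0793, 0.0916]
orientation: [-1.178, 1.253, -1.255]
contact_force: [1.1, -1.4, 3.1]
grip_width: 0.0254
```

```bash
python3 -c "
from h import *
st([.618,-.079,.091])
f=frame('side','s10')"
```

```text
t 11.1 tcp [ 0.6148 -0.0793  0.0916] yaw -93.52 F [ 1.1 -1.4  3.1] w 0.0254
shift cm [-0.05  0.06  0.32]
```

View pics/s10.png

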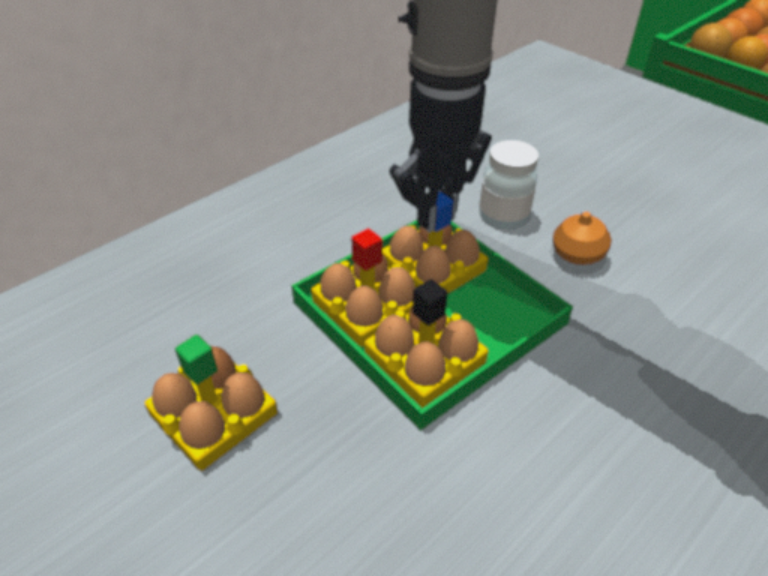

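Blue is about 3 mm short of the middle. I'll nudge it 0.3 cm, release and withdraw.

{"api": "send_rows", "payload": {
  "plan": [
    [0,0,0.3,0,0],
    [0,0,0,0,0],
    [0,0,0,0,0],
    [0,0,0,0,0.5],
    [0,0,0,0,1],
    [0,0,0,0,1],
    [0,0,0,0,1],
    [0,-3,0,0,1],
    [0,-4,0,0,1],
    [0,-5,0,0,1],
    [5,-2,-1,0,1],
    [5,0,-2,0,1]
  ]
}}

```text
clock: 12.65
tcp_pos: [0.5825, -0.1783, 0.2338]
orientation: [-1.177, 1.249, -1.256]
contact_force: [0.5, -0.2, -0.5]
grip_width: 0.0853
```

{"api": "send_rows", "payload": {
  "plan": [
    [5,0,-2,0,1],
    [5,0,-2,0,1],
    [5,0,-2,0,1],
    [0,0,0,0,1],
    [0,0,0,0,1]
  ]
}}

```text
clock: 13.28
tcp_pos: [0.5122, -0.3229, 0.2312]
orientation: [-1.179, 1.254, -1.254]
contact_force: [0.3, 0.3, 0.1]
grip_width: 0.0856
```

```bash
python3 -c "
from h import *
st()
F={n:frame(n,n[0]+'11') for n in('top','side')}
near={'top':dict(red=(270,163),blue=(339,165),black=(267,226)),'side':dict(red=(246,165),blue=(290,140),black=(287,202))}
P={}
for c in near['top']:
  for n in F:
    try:
      m,ce,s=blob(F[n]['image'],c,near[n][c],20); P[c,n]=back(F[n],ce,.094); print(c,n,ce.round(1),s,P[c,n].round(4), 'to disc',np.hypot(*(P[c,n][:2]-[.6237,.0277])).round(4))
    except Exception as e: print(c,n,e)
for n in F:
  if ('blue',n) in P: print(n,'blue-black',np.hypot(*(P['blue',n]-P['black',n])[:2]))
"
```

```text
t 13.28 tcp [ 0.5122 -0.3229  0.2312] yaw -93.52 F [0.3 0.3 0.1] w 0.0856
red top [272.2 161. ] [264 153  17  17 246] [0.6249 0.0255 0.094 ] to disc 0.0025
red side [244.4 165.5] [235 153  20  27 384] [0.6212 0.0239 0.094 ] to disc 0.0046
blue top [338.5 163.7] [331 156  16  16 242] [ 0.6203 -0.0821  0.094 ] to disc 0.1099
blue side [290.6 139.6] [282 128  19  25 341] [ 0.6173 -0.0817  0.094 ] to disc 0.1096
black top [267.9 226.8] [258 215  33  32 358] [0.5178 0.0329 0.094 ] to disc 0.106
black side [285.9 201.3] [275 187  23  29 463] [0.5188 0.0332 0.094 ] to disc 0.105
top blue-black 0.15401200972911672
side blue-black 0.15140456048485715
```

View pics/s11.png

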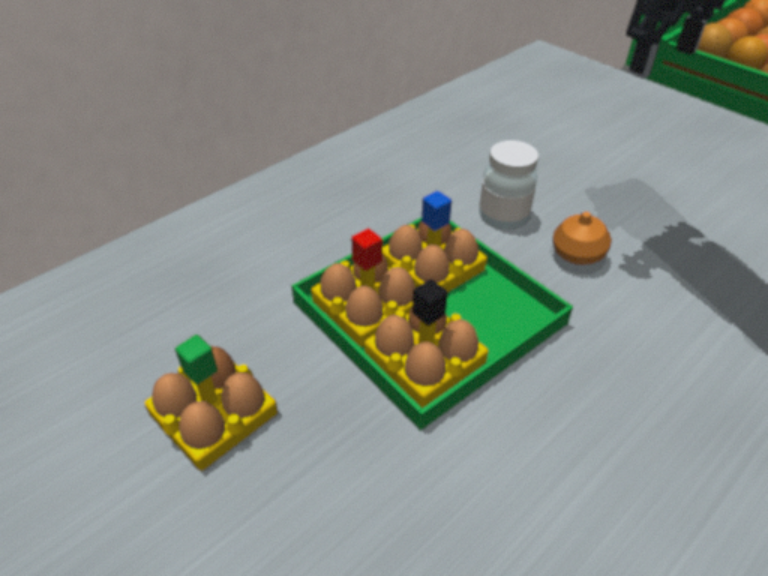

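View pics/t11.png

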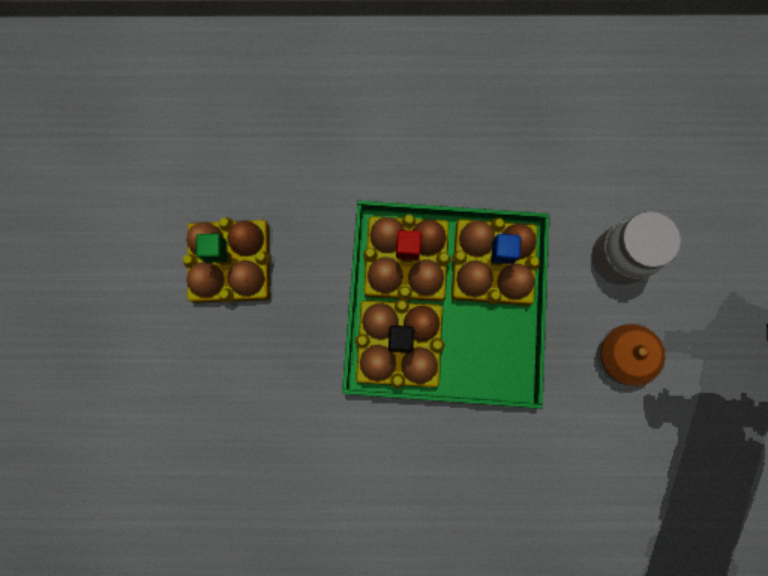

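Both views show red over the disc (side (367,250)), blue in the place red left (side (436,210)) and black unmoved. All stand upright and the arm is clear, so I'll hand in.

```bash
python3 -c "
from bench import r
print(r.hand_in())"
```

```text
the job is handed in; nothing more can be done
None
```

The egg stock is rotated and the job is handed in: the red carrier is over the disc, and the blue carrier is in the place red left. I gripped each carrier by its knob and slid it flat along the tray floor, red first, then released both. The arm was clear at about 13.3 s of the 37 s allowed. The hand-in reports no verdict, so the only evidence is my own checks.

| Last check | Top camera | Side camera | Limit |
|---|---|---|---|
| Red knob to disc middle | 2.5 mm | 4.6 mm | under 16 mm |
| Blue knob to disc middle | 110 mm | 110 mm | 87–123 mm |
| Blue knob to black knob | 154 mm | 151 mm | over 128 mm |

- **Black carrier:** its knob stayed within about 1 mm of its starting position, well inside the 18 mm limit.
- **Upright:** red, blue and black look upright and flat in both pictures. I judged this by eye, not by a measured angle.
- **Forces:** the readings I took between moves stayed under about 7 N, and the final one was near zero with the gripper open.
- **Disagreements:** the two cameras differ by 3–4 mm on the red and blue knobs along x. The disc position came from the top camera only, because my colour mask for the side camera failed. Both are small against the margins.

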